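Fit the bush on the gluing jig and hold the click lever at four

TASK

Two green bushes stand on the repair bench, and only one of them fits over the steel post of the blue gluing jig: find it, slide it fully down the post and let go of it, with the other one left on the bench clear of the jig. Then press the jig's red lever pad down, feeling the clicks, until exactly four have passed (never a fifth), so that the jaw closes on the bush. Finish while still holding the lever pressed at the fourth click, as it springs back if let go and the glue is setting; do not disturb the multimeter, screwdriver or flux jar.

Things in the scene. Friction and masses are not known exactly. Their poses are not given: they have to be found in the camera images.
- jig: blue gluing jig, fixed. Origin on the bench. Base plate 80 mm in x, -130 to +70 mm in y, 12 mm thick; post at x = 0, y = -90 mm. Grey lever housing 40 mm wide, y = 0 to 60 mm, 90 mm high, with a tower to 149 mm at y = 19 to 41 mm. Lever hinge axis along x at y = 30, z = 72 mm; the lever reaches out in +y
- post_foot (a point): foot of the steel post, on its axis, on the base plate's top (12 mm above the bench), axes as the jig's. Post 11 mm in diameter, 20.5 mm high, tip tapered. The fitting bush goes down until its underside is at this point (1.5 mm play all round). Keep fingers to the +x and -x sides here: the jaw stands on the +y side, about 22 to 27 mm from a seated bush
- bush_a: green plastic bush, a short tube standing upright: outside diameter 28 mm, height 26 mm, 30 g. Origin: centre of its underside, z along the bore. Of bush_a and bush_b one has a 14 mm bore and slides over the post, the other an 8 mm bore and stops on the post's tip about 18 mm too high: try them, or look at the holes
- bush_b: green plastic bush, a short tube standing upright: outside diameter 28 mm, height 26 mm, 30 g. Origin: centre of its underside, z along the bore. Of bush_a and bush_b one has a 14 mm bore and slides over the post, the other an 8 mm bore and stops on the post's tip about 18 mm too high: try them, or look at the holes
- jaw: aluminium jaw, 30 x 10 x 22 mm, 1 mm above the base plate, sliding along the jig's y. Origin: middle of the lower edge of the face that looks to the post (-y). The lever drives it towards the post, 7 mm a click; it meets the bush shortly before the fourth click and presses by its spring (500 N/m) with about 3 N there
- lever (a joint): lever angle, rad: 0 at the upper stop, grows as the pad is pressed down, 0.92 lower stop. Starts in its free play, 0 to 0.10. A sprung pawl clicks over teeth at 0.20, 0.34, 0.48, 0.62, 0.76, 0.90: the push at the pad rises (to 4-5 N at the first, 9 N at the fourth), then drops 2-5 N. After four clicks it rests best at 0.65 to 0.70, needing 5-8 N; let go, it springs back
- lever_pad (a point): lever arm (12 x 10 mm bar) with a red pad, 40 mm (x) by 36 mm (y), 10 mm thick, at its end, to be pressed from above. This point: centre of the pad's upper face (turns with the lever; axes as the jig's at joint 0). 140 mm from the hinge axis; the lever slopes up by 0.45 rad minus the joint value (level at 0.45); it is 142 mm above the bench at 0.00, 48 mm at 0.69
- multimeter: yellow multimeter lying flat, 150 x 75 x 34 mm, 0.35 kg; origin under its centre. Leave alone
- screwdriver: screwdriver with orange handle, 190 mm long, lying on the bench along its x. Leave alone
- flux_jar: small closed jar, 44 mm in diameter, 50 mm high; origin under its centre. Leave alone
Mind the look-alikes: they are no part of the job. Leave any orange or purple look-alike of the bush_a alone.

How it is judged (in metres and radians):
On the way, in this order (a step that is already met when the one before it is completed fails the run):
1. a bush stands fully down on the post, let go, with the lever still up (((horizontal distance between bush_a and post_foot below 0.005 m and z of bush_a in the frame of post_foot between -0.004 and 0.004 m and angle between bush_a's own z axis and vertical below 0.1 rad and contact force between the fingers and bush_a below 0.1 N and value of joint lever below 0.3 rad) or (horizontal distance between bush_b and post_foot below 0.005 m and z of bush_b in the frame of post_foot between -0.004 and 0.004 m and angle between bush_b's own z axis and vertical below 0.1 rad and contact force between the fingers and bush_b below 0.1 N and value of joint lever below 0.3 rad))), for 0.2 s.
2. the lever is pressed to the fourth click (value of joint lever between 0.61 and 0.745 rad and contact force between the fingers and lever above 1 N), for 0.2 s.
At the end, for the whole second after the job is handed in: A bush fully down on the post (4 mm in height, 5 mm off axis, tilt 0.1 rad), jaw pressing it over 0.5 N, no finger on it; the other not held, below 30 mm, 60 mm or more from the post; lever at 0.61 to 0.745 rad with fingers pressing its handle over 1 N, through the last second (all of step 2 and ((horizontal distance between bush_a and post_foot below 0.005 m and z of bush_a in the frame of post_foot between -0.004 and 0.004 m and angle between bush_a's own z axis and vertical below 0.1 rad and contact force between jaw and bush_a above 0.5 N and horizontal distance between bush_b and post_foot above 0.06 m and height (world z) of bush_b below 0.03 m and contact force between the fingers and bush_b below 0.1 N and contact force between the fingers and bush_a below 0.1 N) or (horizontal distance between bush_b and post_foot below 0.005 m and z of bush_b in the frame of post_foot between -0.004 and 0.004 m and angle between bush_b's own z axis and vertical below 0.1 rad and contact force between jaw and bush_b above 0.5 N and horizontal distance between bush_a and post_foot above 0.06 m and height (world z) of bush_a below 0.03 m and contact force between the fingers and bush_a below 0.1 N and contact force between the fingers and bush_b below 0.1 N))); the arm keeps its last pose, push and grip.
It fails at once if the lever is pressed past the fifth click (value of joint lever above 0.765 rad).
It fails at once if the multimeter is disturbed (moved over 30 mm) (distance of multimeter from where it was at the start of the episode above 0.03 m).
It fails at once if the screwdriver is disturbed (moved over 30 mm) (distance of screwdriver from where it was at the start of the episode above 0.03 m).
It fails at once if the flux jar is disturbed (moved over 30 mm) (distance of flux_jar from where it was at the start of the episode above 0.03 m).
It also fails if it takes over 72 s, if anything falls off the work surface, if the arm or the gripper's body presses on something with over 40 N, if the wrist force passes 120 N, or if a joint passes its speed limit or range.

ROBOT

A 6-joint arm with a two-finger parallel gripper is mounted at the origin on the work surface. World frame = base frame: x ahead of the robot, y to its left, z up, the work surface at z = 0. Lengths are in mm, angles in rad, forces in N, time in s.
With the tool pointing down it reaches from about 375 to 825 mm from the base axis. Payload 5.5 kg.
Tool frame: the origin (TCP) lies midway between the tips of the shut fingers; the grasp point (between the pads) lies env.grip_point_offset behind it (env.grip_point_offset is the distance from the TCP to the grasp point, in mm); z points along the fingers, y is the line along which they close (so a half turn about z gives the same grasp; the last joint's range is limited). The gripper opens to 85 mm and grips with 20 to 120 N. Pads are 22 mm wide; open, the fingers measure 114 mm over their backs; the gripper's body (76 mm by 85 mm) begins 54 mm behind the grasp point. The pads swing forward as they close: fully open they stand 13 mm farther back than shut.
Start: joints at [0, 0.314, -0.047, 1.21, 0, 1.571], TCP at [599.996, -0, 231.299] pointing down, gripper open.
Joint ranges: [-2.67, 2.67], [-0.69, 1.73], [-1.03, 1.25], [-2.08, 2.16], [-1.42, 1.45], [-3.14, 3.14]. Speed limits (rad/s): [2.39, 2.39, 3.01, 3.14, 3.14, 3.14].

INTERFACE

Orientations are given as a unit quaternion [x, y, z, w].
In Python, from cell import env gives the robot as it stands.
- The arm moves only by the shell command python3 -m crank 'ROWS' [OPENING] [FORCE]. ROWS is JSON, a list of rows, each a list of 2 entries, a list of its own where there are three numbers: the shift along the world's x, y, z in mm, then the turn, a rotation vector about the world's x, y, z in degrees. In form: [[[x, y, z], [wx, wy, wz]], ...]. A call has 1 to 20 rows; each row shifts and turns the commanded pose from where the row before left it; what a row does not reach is not made up. A row lasts 1/8 s, in which the tool goes at most 62.5 mm and 10.7 degrees, less where a joint would pass 70% of its speed; a pose out of reach is approached as far as the arm can. A call is refused whole if a number of a shift passes 62.5 or a number of a turn 10.7, either way. A call with a gripper value outside its range is refused whole. OPENING is the opening in per cent of the stroke, from 0 (shut) to 100 (fully open), set as the call begins (- or left out, the last holds). The fingers move at their own pace and stop on an object; FORCE is the grip in N (left out, the last holds). Time passes only in rows, so rows that do not move let the fingers close. It gives the time, the measured TCP pose, the force, the opening and the grip force at its end, in the units of the state.
- env.get_state(): the state, without advancing time (a new reading comes with each control period).
- env.camera(name): name is "scene" or "side" or "wrist"; returns a dict with "image" (384x512x3 uint8, red, green, blue), "range_z" (384x512 float32, mm along the optical axis (not along the pixel's ray), 0 where there is no reading), "camera_matrix" (3x3 intrinsics, pixels), "R" (3x3) and "t" (3): a world point X has camera coordinates R X + t. Camera axes: x right, y down, z forward; pixel columns grow to the right and rows downward; lengths in mm; the calibration is good to about 2 mm. The wrist camera is an equidistant fisheye: a pixel r from the principal point sees the ray r / f radians off the axis. A picture is of the moment at which its call begins.
- env.sign_off(): hands the job in; it is judged then, once.
The state is a dict: "t": time; "joint_positions": joint angles; "dq": joint speeds; "tau": joint torques, N m; "ee_pos": TCP position; "eef_rot": TCP orientation; "wrist_force": force on the tool from outside, world axes, zero at the start; "torque": the same for the moment, N m; "gripper_width": finger opening in mm; "gripper_force": force on a finger pad.
Only numpy, scipy, OpenCV 4.12 (cv2) and the standard library are available. Lean on these libraries where they do the work, as an engineer would, in place of code of your own. Each camera call takes 0.05 s, during which the arm holds its last target. There are 200 camera calls.

## Working session

There is one attempt and no reset: what is moved stays moved. The work goes in short steps, Python scripts to look and compute and a shell command to move; the robot and the scene stay as the last step left them, time stands still between calls to the robot, and variables do not carry over. Pictures are saved under pics/ and viewed, at most 10 in all, crops included, and the job is handed in when it is done.

```bash
ls; mkdir -p pics; python3 - <<'E'
from cell import env
import cv2,numpy as np,pickle
print(env.get_state(), env.grip_point_offset)
d={n:env.camera(n) for n in("scene","side","wrist")}
pickle.dump(d,open('d0.pkl','wb'))
for n in d:
    print(n,d[n]['camera_matrix'].tolist(),(-d[n]['R'].T@d[n]['t']).round(1), d[n]['R'][2].round(2))
cv2.imwrite('pics/a.png',cv2.resize(np.hstack([d['scene']['image'],d['side']['image']])[:,:,::-1],(800,300),interpolation=cv2.INTER_AREA))
cv2.imwrite('pics/scene.png',d['scene']['image'][:,:,::-1])
cv2.imwrite('pics/wrist.png',d['wrist']['image'][:,:,::-1])
E
```

```text
pics
{'t': 0.0, 'joint_positions': array([-1.36655317e-05,  3.14240744e-01, -4.81227228e-02,  1.21018590e+00,
       -1.61822709e-05,  1.57078600e+00]), 'dq': array([-0.00023437, -0.00030909, -0.0011662 ,  0.00050122, -0.00021046,
        0.00068322]), 'tau': array([ 1.69644722e-03, -5.39594257e+01,  3.39749372e+01,  1.94567809e-02,
        9.49871333e-05,  6.01428906e-05]), 'ee_pos': array([ 5.99402248e+02, -1.35458639e-02,  2.30406606e+02]), 'eef_rot': array([ 7.07107685e-01,  7.07105334e-01, -6.25506014e-04, -6.14078295e-04]), 'wrist_force': array([-0.06846505, -0.07098283,  0.9615927 ]), 'torque': array([-0.00527744, -0.00895119, -0.00193947]), 'gripper_force': 0.0, 'gripper_width': 85.55584323809376} 18.700000000000003
scene [[389.25828314629206, 0.0, 258.0132935980194], [0.0, 389.25828314629206, 186.2854581873479], [0.0, 0.0, 1.0]] [812.7 414.  902.8] [-0.28 -0.48 -0.83]
side [[400.78616623615386, 0.0, 258.66778255010274], [0.0, 400.78616623615386, 196.38444005068814], [0.0, 0.0, 1.0]] [ 125.9 -539.3  830.9] [ 0.43  0.52 -0.74]
wrist [[297.3186396354542, 0.0, 255.7348906409204], [0.0, 297.3186396354542, 193.50511052392983], [0.0, 0.0, 1.0]] [600.7  78.8 372.9] [-0.   -0.31 -0.95]
```

View pics/scene.png

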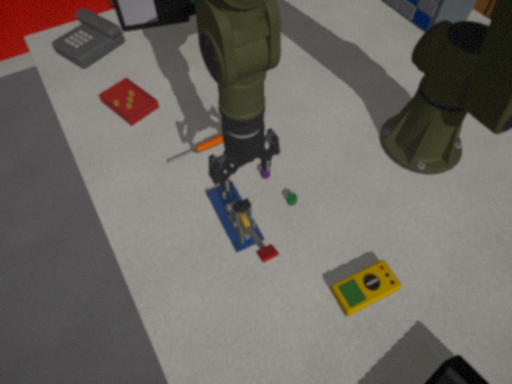

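View pics/wrist.png

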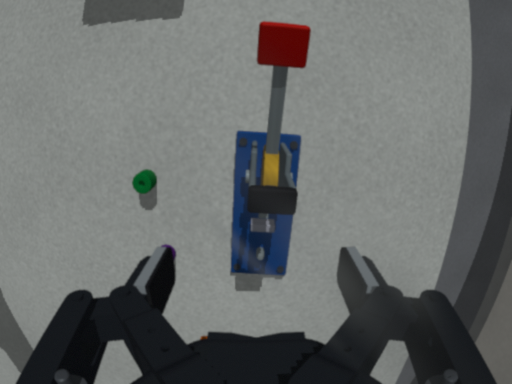

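View side.

The wrist view shows the jig (post near 262,253, pad at 284,45), with one green bush at (145,181) and the purple one at (168,250). The second green bush isn't visible yet, so I'll check the side view.

```bash
cat > h.py <<'E'
import numpy as np,cv2
def ray(c,u,v,fish=False):
    K=c['camera_matrix'];x=(u-K[0,2])/K[0,0];y=(v-K[1,2])/K[1,1]
    if fish:
        r=np.hypot(x,y);s=np.sin(r)/max(r,1e-9);d=np.array([x*s,y*s,np.cos(r)])
    else: d=np.array([x,y,1.])
    return -c['R'].T@c['t'],c['R'].T@(d/np.linalg.norm(d))
def plane(c,u,v,z,fish=False):
    o,d=ray(c,u,v,fish);return o+d*(z-o[2])/d[2]
def two(a,b):
    (o,d),(p,e)=a,b;s=np.linalg.lstsq(np.c_[d,-e],p-o,rcond=None)[0]
    P,Q=o+d*s[0],p+e*s[1];return (P+Q)/2,np.linalg.norm(P-Q)
def blobs(im,lo,hi,amin=15):
    m=cv2.inRange(cv2.cvtColor(im,cv2.COLOR_RGB2HSV),lo,hi)
    n,_,st,ce=cv2.connectedComponentsWithStats(m)
    return [(ce[i].round(1).tolist(),st[i].tolist()) for i in range(1,n) if st[i,4]>=amin]
GREEN=((45,100,40),(80,255,255));RED=((0,180,60),(6,255,255))
E
python3 - <<'E'
import pickle,cv2
from h import *
d=pickle.load(open('d0.pkl','rb'))
for n in d:
    c=d[n]
    for k,C in(('g',GREEN),('r',RED)):
        for b in blobs(c['image'],*C): print(n,k,b,plane(c,*b[0],13 if k=='g' else 130,n=='wrist').round(0))
cv2.imwrite('pics/side.png',cv2.resize(d['side']['image'][:,:,::-1],(800,600)))
E
```

```text
scene g ([291.4, 198.4], [288, 194, 8, 11, 69]) [453. -20.  13.]
scene g ([351.6, 292.4], [340, 280, 25, 26, 361]) [474. 267.  13.]
scene r ([36.9, 19.0], [0, 0, 114, 60, 3159]) [ 845. -994.  130.]
scene r ([129.3, 100.7], [101, 80, 56, 43, 1067]) [ 713. -465.  130.]
scene r ([266.9, 253.4], [258, 247, 19, 14, 135]) [622. 126. 130.]
side g ([141.9, 100.4], [129, 88, 32, 27, 294]) [579. 651.  13.]
side g ([122.6, 102.2], [117, 98, 11, 10, 38]) [521. 683.  13.]
side g ([224.6, 235.2], [220, 231, 10, 9, 65]) [456. -13.  13.]
side g ([269.4, 292.2], [264, 287, 11, 11, 60]) [ 440. -208.   13.]
side r ([480.6, 349.1], [442, 310, 70, 74, 2893]) [ 612. -576.  130.]
wrist g ([144.1, 181.2], [133, 170, 23, 24, 413]) [453. -21.  13.]
wrist r ([282.8, 44.1], [258, 22, 51, 45, 1973]) [622. 125. 130.]
```

View pics/side.png

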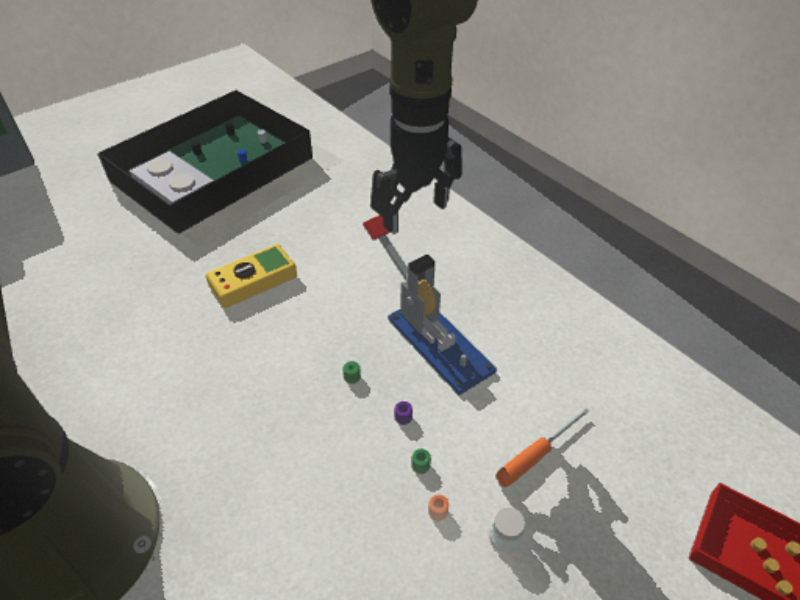

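The side view shows two green bushes, at about (453,-20) and (440,-208) mm. The nearer one (421,460) seems to have the larger hole. I'll move to where the wrist camera sees both.

```bash
python3 -m crank '[[[-20,-17,0],[0,0,0]],[[-20,-17,0],[0,0,0]],[[-20,-17,0],[0,0,0]],[[-20,-17,0],[0,0,0]],[[-20,-17,0],[0,0,0]],[[-20,-17,0],[0,0,0]],[[-20,-17,0],[0,0,0]],[[-10,-11,0],[0,0,0]],[[0,0,0],[0,0,0]],[[0,0,0],[0,0,0]]]' 100 30
python3 - <<'E'
from cell import env
import pickle
from h import *
d=pickle.load(open('d0.pkl','rb'))
d['wrist2']=c=env.camera('wrist');pickle.dump(d,open('d0.pkl','wb'))
for b in blobs(c['image'],*GREEN): print(b,plane(c,*b[0],13,True).round(0))
for b in blobs(c['image'],*RED): 
    print(b,two(ray(d['wrist'],282.8,44.1,True),ray(c,*b[0],True)))
cv2.imwrite('pics/w2.png',cv2.resize(c['image'][:,:,::-1],(800,600),interpolation=cv2.INTER_CUBIC))
E
```

```text
t: 1.4
ee_pos: [450.6, -129.7, 231.3]
eef_rot: [0.707, 0.707, 0.0, 0.0]
wrist_force: [0.7, 0.2, -0.6]
gripper_width: 85.2
gripper_force: 0.0
([257.1, 75.0], [246, 64, 23, 23, 379]) [453. -20.  13.]
([244.4, 225.7], [235, 214, 20, 25, 377]) [ 437. -213.   13.]
([385.7, 369.0], [370, 353, 28, 31, 548]) (array([510.69281954,  31.33864221, 422.11230081]), np.float64(185.31463339112648))
```

View pics/w2.png

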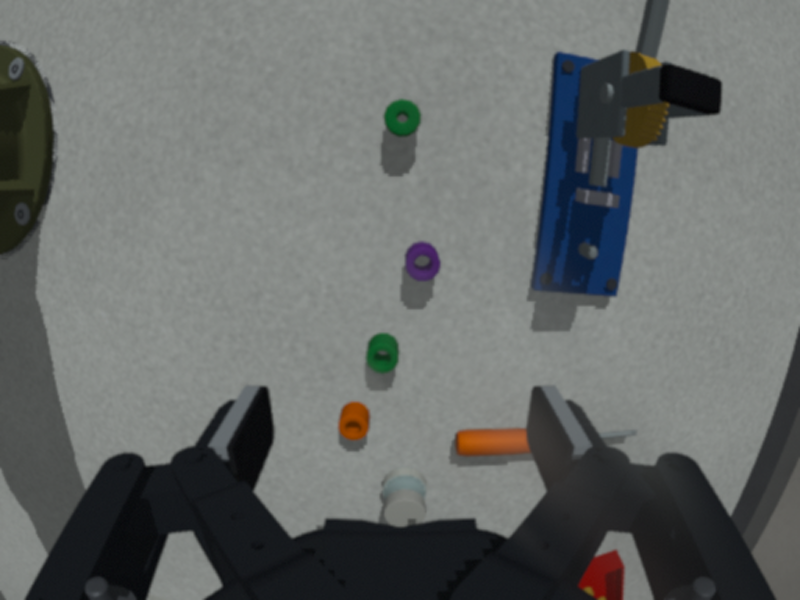

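The wrist view settles it. The bush at (403,118) has a small bore and the one at (383,353) a large one, so the lower bush, near (440,-210), is the one that fits. The post tip is near (588,250). Next I'll measure both.

```bash
cat >> h.py <<'E'
def pts(c,mask,fish):
    v,u=np.nonzero(mask&(c['range_z']>0));K=c['camera_matrix']
    x=(u-K[0,2])/K[0,0];y=(v-K[1,2])/K[1,1]
    if fish:
        r=np.hypot(x,y)+1e-9;x,y=x*np.tan(r)/r,y*np.tan(r)/r
    z=c['range_z'][v,u];return (np.c_[x*z,y*z,z]-c['t'])@c['R']
E
python3 - <<'E'
import pickle
from h import *
d=pickle.load(open('d0.pkl','rb'))
for n in('wrist','wrist2','side'):
    c=d[n];f=n[0]=='w'
    hsv=cv2.cvtColor(c['image'],cv2.COLOR_RGB2HSV)
    g=cv2.inRange(hsv,*GREEN)>0;P=pts(c,g,f)
    Q=P[(abs(P[:,0]-440)<40)&(abs(P[:,1]+210)<40)]
    if len(Q):
        T=Q[(Q[:,2]>20)&(Q[:,2]<32)];print(n,'B',np.percentile(Q[:,2],[5,50,95]).round(1),len(T),(T.min(0)+T.max(0))/2,np.ptp(T,axis=0))
    b=(cv2.inRange(hsv,(100,120,40),(125,255,255))>0);P=pts(c,b,f)
    P=P[(P[:,2]>7)&(P[:,2]<17)&(abs(P[:,0]-600)<120)&(abs(P[:,1])<220)]
    r=cv2.minAreaRect(P[:,:2].astype(np.float32));print(n,'plate',r,np.median(P[:,2]))
    cp=cv2.boxPoints(r);print(cp.round(1).tolist())
    # everything in front of plate: post candidates
    A=pts(c,np.ones(b.shape,bool),f)
    k=(A[:,2]>25)&(A[:,2]<38)&(A[:,0]>540)&(A[:,0]<660)&(A[:,1]<-65)&(A[:,1]>-120)
    print('post',k.sum(),A[k].mean(0) if k.any() else None,np.ptp(A[k],axis=0) if k.any() else None)
for n,s in(('wrist',(225,205,80,80)),('wrist2',(345,120,70,70)),('side',(275,210,60,60)),('side',(250,270,40,40)),('wrist2',(225,205,40,40))):
    u,v,w,h=s;cv2.imwrite(f'pics/t.png',0*np.ones((2,2)))
    d.setdefault('t',[]).append(cv2.resize(d[n]['image'][v:v+h,u:u+w,::-1],(266,266),interpolation=cv2.INTER_CUBIC))
t=d['t'];t.append(t[0]*0);cv2.imwrite('pics/crops.png',np.vstack([np.hstack(t[:3]),np.hstack(t[3:])]))
E
```

```text
wrist plate ((609.3107299804688, -60.03529357910156), (198.29286193847656, 77.5125961303711), 86.09358978271484) 11.660965700317167
[[563.9000244140625, -156.3000030517578], [641.2000122070312, -161.60000610351562], [654.7000122070312, 36.20000076293945], [577.4000244140625, 41.5]]
post 285 [607.90370802 -80.77055902  32.57741283] [30.25620835 54.64742564 11.70376265]
wrist2 B [ 6.1 24.5 26.5] 240 [ 437.14962074 -211.7943101    23.74142504] [24.4687866  25.84094775  7.32787249]
wrist2 plate ((608.052490234375, -60.91942596435547), (198.35858154296875, 79.01969909667969), 86.34227752685547) 11.582830796602938
[[562.2999877929688, -157.39999389648438], [641.2000122070312, -162.39999389648438], [653.7999877929688, 35.5], [575.0, 40.599998474121094]]
post 238 [606.07789589 -81.46056805  33.3102851 ] [30.94793393 54.53076036 11.47214852]
side B [22.9 25.9 28.1] 60 [ 434.83639704 -211.96462518   24.7116093 ] [25.00328438 24.89554328  8.33428575]
side plate ((605.5465698242188, -60.131011962890625), (198.2134552001953, 80.501708984375), 86.0396957397461) 11.9596677508918
[[558.5, -156.1999969482422], [638.9000244140625, -161.8000030517578], [652.5, 36.0], [572.2000122070312, 41.5]]
post 60 [603.7710319  -79.46574851  32.58648562] [30.95203487 48.2139667  12.06042894][ WARN:0@0.063] global loadsave.cpp:1063 imwrite_ Unsupported depth image for selected encoder is fallbacked to CV_8U.
```

View pics/crops.png

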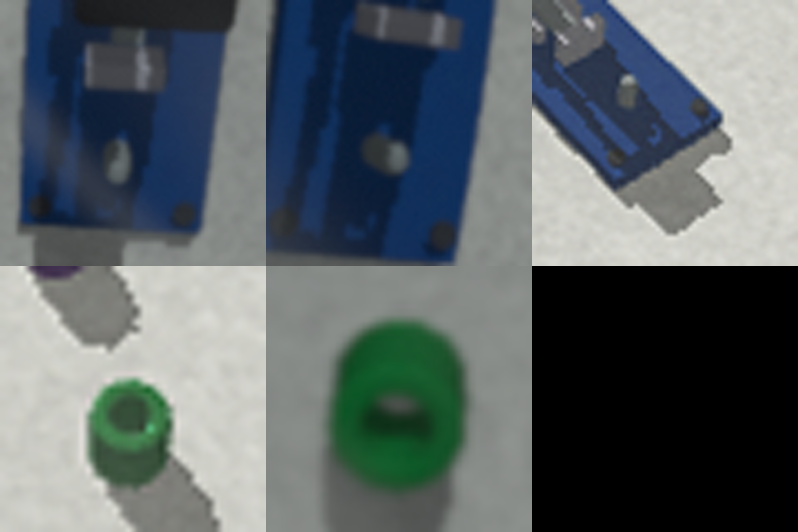

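The larger bore is confirmed. The jig is yawed about -3.7° and the post sits near (604,-120). I'll turn the wrist half round so the camera stays clear of the tower, then go above the bush.

```bash
python3 -m crank '[[[-1,-5,-5],[0,0,10.6]],[[-1,-5,-5],[0,0,10.6]],[[-1,-5,-5],[0,0,10.6]],[[-1,-5,-5],[0,0,10.6]],[[-1,-5,-5],[0,0,10.6]],[[-1,-5,-5],[0,0,10.6]],[[-1,-5,-5],[0,0,10.6]],[[-1,-5,-5],[0,0,10.6]],[[-1,-5,-5],[0,0,10.6]],[[-1,-5,-5],[0,0,10.6]],[[-1,-5,-5],[0,0,10.6]],[[-1,-5,-5],[0,0,10.6]],[[-1,-5,-5],[0,0,10.6]],[[-1,-5,-5],[0,0,10.6]],[[0,-5,-5],[0,0,10.6]],[[0,-5,-5],[0,0,10.6]],[[0,-2,-20],[0,0,6.7]],[[0,0,-20],[0,0,0]],[[0,0,0],[0,0,0]],[[0,0,0],[0,0,0]]]'
python3 - <<'E'
from cell import env
from h import *
import pickle
c=env.camera('wrist');s=env.get_state();print(s['joint_positions'].round(2))
d=pickle.load(open('d0.pkl','rb'));d['wrist3']=c;pickle.dump(d,open('d0.pkl','wb'))
hsv=cv2.cvtColor(c['image'],cv2.COLOR_RGB2HSV)
P=pts(c,cv2.inRange(hsv,*GREEN)>0,True);P=P[(abs(P[:,0]-440)<40)&(abs(P[:,1]+210)<40)]
T=P[(P[:,2]>22)&(P[:,2]<30)];print(np.percentile(P[:,2],[5,50,95]),(T.min(0)+T.max(0))/2,np.ptp(T,axis=0))
cv2.imwrite('pics/w3.png',c['image'][:,:,::-1])
E
```

```text
t: 3.95
ee_pos: [436.6, -211.9, 111.8]
eef_rot: [-0.684, 0.729, -0.0, 0.0]
wrist_force: [0.5, -0.4, 0.4]
gripper_width: 85.2
gripper_force: 0.0
[-0.45  0.18 -0.5   0.88  0.   -1.96]
[24.04247518 25.61721737 26.75095536] [ 436.80900654 -213.36817216   24.98948915] [25.37560536 26.56121779  5.01815529]
```

View pics/w3.png

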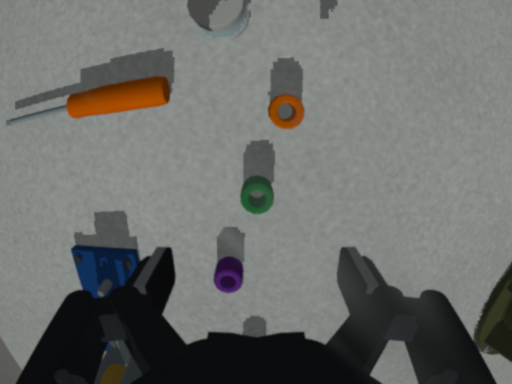

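The bush sits at (257,195) with free space on both sides, and its measured centre is (436.8,-212.9) with its top at 26 mm. I'll descend and grip.

```bash
python3 -m crank '[[[0,-1,-25],[0,0,0]],[[0,0,-25],[0,0,0]],[[0,0,-25],[0,0,0]],[[0,0,-20],[0,0,0]],[[0,0,-9],[0,0,0]],[[0,0,-4],[0,0,0]],[[0,0,0],[0,0,0]]]'; python3 -m crank '[[[0,0,0],[0,0,0]],[[0,0,0],[0,0,0]],[[0,0,0],[0,0,0]],[[0,0,0],[0,0,0]],[[0,0,0],[0,0,0]],[[0,0,0],[0,0,0]]]' 0 25
```

```text
t: 4.88
ee_pos: [436.5, -213.2, 3.8]
eef_rot: [-0.684, 0.73, -0.0, 0.0]
wrist_force: [0.1, 0.2, -0.8]
gripper_width: 85.1
gripper_force: 0.0
t: 5.62
ee_pos: [436.2, -213.1, 3.6]
eef_rot: [-0.684, 0.73, -0.0, 0.0]
wrist_force: [-0.6, 1.3, 5.7]
gripper_width: 26.8
gripper_force: 24.6
```

```bash
python3 -m crank '[[[0,0,10],[0,0,0]],[[0,0,25],[0,0,0]],[[0,0,35],[0,0,0]],[[10,8,36],[0,0,0]],[[25,20,0],[0,0,0]],[[25,20,0],[0,0,0]],[[25,20,0],[0,0,0]],[[25,20,0],[0,0,0]],[[25,20,0],[0,0,0]],[[23,18,0],[0,0,0]],[[10,7,0],[0,0,0]],[[0,0,0],[0,0,0]],[[0,0,0],[0,0,0]],[[0,0,0],[0,0,0]]]'
python3 - <<'E'
from cell import env
from h import *
import pickle
d=pickle.load(open('d0.pkl','rb'))
d['wrist4']=c=env.camera('wrist');d['side4']=env.camera('side');d['st4']=s=env.get_state();pickle.dump(d,open('d0.pkl','wb'))
print(s['ee_pos'],s['wrist_force'],s['gripper_width'])
hsv=cv2.cvtColor(c['image'],cv2.COLOR_RGB2HSV)
P=pts(c,cv2.inRange(hsv,*GREEN)>0,True);P=P[np.linalg.norm(P[:,:2]-s['ee_pos'][:2],axis=1)<60]
print('bush',P.min(0),P.max(0),len(P))
cv2.imwrite('pics/w4.png',np.hstack([cv2.resize(c['image'][:,:,::-1],(512,384)),cv2.resize(c['image'][80:300,170:340,::-1],(288,384))]))
E
```

```text
t: 7.38
ee_pos: [603.2, -80.7, 109.4]
eef_rot: [-0.684, 0.73, 0.0, -0.0]
wrist_force: [-0.6, -0.2, 0.1]
gripper_width: 27.1
gripper_force: 24.8
[603.50940283 -80.56875656 109.44458054] [-0.78142681 -0.38567592 -0.82471525] 27.35825188427724
bush [590.37933914 -95.00743407  66.31338215] [626.76295016 -29.20589526 134.00744442] 3060
```

View pics/w4.png

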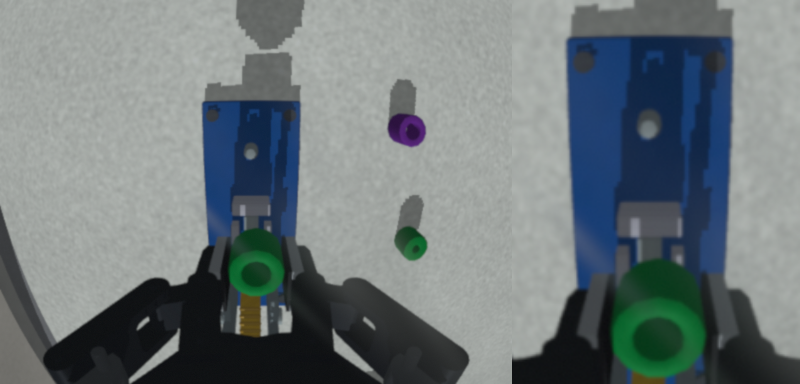

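The bush is held upright, with its bore centred near (257,272). The post tip is near (251,151). I'll measure the offset between them.

```bash
python3 - <<'E'
from h import *
import pickle
d=pickle.load(open('d0.pkl','rb'));c=d['wrist4'];s=d['st4']
im=c['image'];hsv=cv2.cvtColor(im,cv2.COLOR_RGB2HSV)
m=cv2.inRange(hsv[135:165,238:264],(0,0,60),(179,110,255));n,l,st,ce=cv2.connectedComponentsWithStats(m)
for i in range(1,n):
    if st[i,4]>8: print('postblob',ce[i]+[238,135],st[i])
i=1+np.argmax(st[1:,4]);x,y=ce[i]+[238,135]
for uv in((x,y),): print('post tip',plane(c,*uv,32,True), 'mid', plane(c,*uv,25,True))
V=hsv[...,2]
# bright top ring
G=(cv2.inRange(hsv,*GREEN)>0);G[:, :215]=0;G[:,300:]=0;G[:220]=0
t,_=cv2.threshold(V[G].reshape(-1,1),0,255,cv2.THRESH_OTSU);print('otsu',t)
R=(G&(V>t)).astype(np.uint8)
co,h=cv2.findContours(R,cv2.RETR_CCOMP,cv2.CHAIN_APPROX_NONE)
for k,q in enumerate(co):
    if len(q)>15:
        e=cv2.fitEllipse(cv2.convexHull(q));print('ell',h[0][k][3],len(q),np.round(e[0],1),np.round(e[1],1),plane(c,*e[0],131.5,True).round(1))
P=pts(c,R>0,True);print(np.percentile(P,[2,50,98],axis=0).round(1))
b=(cv2.inRange(hsv,(100,120,40),(125,255,255))>0);P=pts(c,b,True)
P=P[(P[:,2]>7)&(P[:,2]<17)];r=cv2.boxPoints(cv2.minAreaRect(P[:,:2].astype(np.float32)));print('plate',r.round(1).tolist())
c2=d['wrist2'];hs=cv2.cvtColor(c2['image'],cv2.COLOR_RGB2HSV);u0,v0=366,150
m=cv2.inRange(hs[v0:v0+20,u0:u0+22],(0,0,60),(179,110,255));n,l,st,ce=cv2.connectedComponentsWithStats(m)
i=1+np.argmax(st[1:,4]);w=ce[i]+[u0,v0];print('two-view post',w,st[i],two(ray(c,x,y,True),ray(c2,*w,True)))
print('tcp',s['ee_pos'])
E
```

```text
postblob [250.49 150.78] [  6   8  14  17 200]
post tip [ 605.26439207 -122.83615876   32.        ] mid [ 605.46125892 -121.63263441   25.        ]
otsu 81.0
ell -1 141 [255.8 273.3] [45.2 54.4] [604.1 -81.3 131.5]
ell 0 81 [255.8 274.3] [26.6 31.7] [604.2 -80.8 131.5]
[[592.1 -92.7 129.8]
 [604.  -81.7 131.3]
 [616.1 -68.3 132.5]]
plate [[563.7000122070312, -157.3000030517578], [641.7000122070312, -162.8000030517578], [655.7000122070312, 34.099998474121094], [577.5999755859375, 39.599998474121094]]
two-view post [378.7254902  160.56862745] [ 8  5  9 11 51] (array([ 606.15924765, -120.92261974,   25.7163828 ]), np.float64(2.176223000336239))
tcp [603.50940283 -80.56875656 109.44458054]
```

```bash
python3 -m crank '[[[0.3,-10,0],[0,0,0]],[[0.5,-15,0],[0,0,0]],[[0.5,-15,-10],[0,0,0]],[[0,0,-20],[0,0,0]],[[0,0,-20],[0,0,0]],[[0,0,-14],[0,0,0]],[[0,0,-5],[0,0,0]],[[0,0,0],[0,0,0]],[[0,0,0],[0,0,0]]]'; python3 -m crank '[[[0,0,-2],[0,0,0]],[[0,0,-2],[0,0,0]],[[0,0,-2],[0,0,0]],[[0,0,0],[0,0,0]]]'
```

```text
t: 8.6
ee_pos: [605.9, -120.1, 41.0]
eef_rot: [-0.684, 0.73, -0.001, 0.0]
wrist_force: [-0.4, -0.6, -0.6]
gripper_width: 27.1
gripper_force: 24.8
t: 9.1
ee_pos: [605.1, -120.0, 34.1]
eef_rot: [-0.684, 0.73, 0.0, -0.0]
wrist_force: [-0.2, -0.2, -1.3]
gripper_width: 27.0
gripper_force: 24.8
```

```bash
python3 -m crank '[[[0,0,-2],[0,0,0]],[[0,0,-2],[0,0,0]],[[0,0,-2],[0,0,0]],[[0,0,0],[0,0,0]]]'; python3 -m crank '[[[0,0,-2],[0,0,0]],[[0,0,-2],[0,0,0]],[[0,0,0],[0,0,0]]]'
```

```text
t: 9.6
ee_pos: [605.1, -120.0, 28.0]
eef_rot: [-0.684, 0.73, 0.0, -0.0]
wrist_force: [0.6, 0.3, -0.2]
gripper_width: 27.0
gripper_force: 24.8
t: 9.98
ee_pos: [605.1, -119.9, 24.0]
eef_rot: [-0.684, 0.73, 0.0, -0.0]
wrist_force: [0.5, 0.3, 0.1]
gripper_width: 26.9
gripper_force: 24.8
```

Underside is at about 20 mm with no contact force. I'll go down until it seats.

```bash
python3 -m crank '[[[0,0,-2],[0,0,0]],[[0,0,-2],[0,0,0]],[[0,0,-1.5],[0,0,0]],[[0,0,0],[0,0,0]]]'; python3 -m crank '[[[0,0,-1],[0,0,0]],[[0,0,-1],[0,0,0]],[[0,0,0],[0,0,0]]]'
```

```text
t: 10.48
ee_pos: [605.1, -120.0, 18.6]
eef_rot: [-0.684, 0.73, 0.0, -0.0]
wrist_force: [0.3, -0.2, -0.7]
gripper_width: 26.8
gripper_force: 24.8
t: 10.85
ee_pos: [605.2, -120.0, 16.7]
eef_rot: [-0.684, 0.73, 0.0, -0.0]
wrist_force: [-0.2, 0.9, -0.6]
gripper_width: 26.9
gripper_force: 24.8
```

```bash
python3 -m crank '[[[0,0,0],[0,0,0]],[[0,0,0],[0,0,0]],[[0,0,0],[0,0,0]],[[0,0,0],[0,0,0]]]' 70; python3 -m crank '[[[0,0,15],[0,0,0]],[[0,0,25],[0,0,0]],[[0,0,25],[0,0,0]],[[0,15,20],[0,0,0]],[[0,20,10],[0,0,0]],[[0,5,0],[0,0,0]],[[0,0,0],[0,0,0]],[[0,0,0],[0,0,0]]]'
python3 - <<'E'
from cell import env
from h import *
import pickle
d=pickle.load(open('d0.pkl','rb'))
d['wrist5']=c=env.camera('wrist');d['side5']=e=env.camera('side');pickle.dump(d,open('d0.pkl','wb'))
for q,f in((c,True),(e,False)):
    hsv=cv2.cvtColor(q['image'],cv2.COLOR_RGB2HSV);P=pts(q,cv2.inRange(hsv,*GREEN)>0,f)
    P=P[(abs(P[:,0]-605)<40)&(abs(P[:,1]+120)<40)&(P[:,2]<80)]
    if len(P): zt=np.percentile(P[:,2],97);T=P[P[:,2]>zt-4];print(len(P),'top',zt,(T.min(0)+T.max(0))/2,np.ptp(T,axis=0))
w=c['image'][:,:,::-1];x=cv2.resize(e['image'][170:270,230:330,::-1],(288,384));cv2.imwrite('pics/w5.png',np.hstack([w,x]))
E
```

```text
t: 11.35
ee_pos: [605.3, -120.0, 16.8]
eef_rot: [-0.684, 0.73, -0.0, 0.0]
wrist_force: [0.2, 0.0, 0.4]
gripper_width: 59.6
gripper_force: 0.0
t: 12.35
ee_pos: [604.7, -80.1, 110.9]
eef_rot: [-0.684, 0.73, 0.001, -0.001]
wrist_force: [0.2, 0.4, -0.7]
gripper_width: 59.6
gripper_force: 0.0
905 top 38.737198642608355 [ 606.03113563 -120.11796933   37.06893483] [26.07348916 27.05274476  4.61818125]
66 top 40.12038254348266 [ 602.14099015 -119.42653574   39.02072239] [26.33079403 26.70305281  5.67964519]
```

View pics/w5.png

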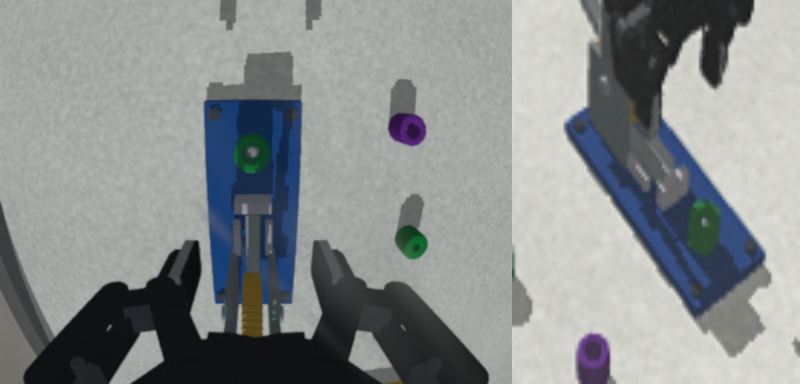

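The bush is fully down on the post: wrist (253,153), measured top about 38.5 mm, post tip visible in the bore. Now over the tower to the lever pad, fingers shut.

```bash
python3 -m crank '[[[0,0,20],[0,0,0]],[[0,0,35],[0,0,0]],[[0,0,25],[0,0,0]],[[2,20,0],[0,0,0]],[[3,30,0],[0,0,0]],[[3,35,0],[0,0,0]],[[3,35,0],[0,0,0]],[[3,35,0],[0,0,0]],[[3,30,0],[0,0,0]],[[1,20,-10],[0,0,0]],[[0,0,-15],[0,0,0]],[[0,0,0],[0,0,0]],[[0,0,0],[0,0,0]]]' 0 60
python3 - <<'E'
from cell import env
from h import *
import pickle
d=pickle.load(open('d0.pkl','rb'));s=env.get_state();print(s['ee_pos'],s['wrist_force'],s['gripper_width'])
for n in('scene','side'):
    c=env.camera(n);hsv=cv2.cvtColor(c['image'],cv2.COLOR_RGB2HSV)
    P=pts(c,cv2.inRange(hsv,(0,150,50),(6,255,255))>0,False);P=P[(abs(P[:,0]-622)<50)&(abs(P[:,1]-125)<50)]
    if len(P):print(n,len(P),((np.percentile(P,3,axis=0)+np.percentile(P,97,axis=0))/2).round(1),np.ptp(P,axis=0).round(0))
E
```

```text
t: 14.08
ee_pos: [623.1, 123.9, 166.4]
eef_rot: [-0.683, 0.73, 0.0, -0.0]
wrist_force: [-0.7, -0.1, 0.4]
gripper_width: 0.0
gripper_force: 0.0
[623.05516776 123.9296476  166.41858982] [-0.68569092 -0.09181271  0.36720272] 0.0017842584458135867
scene 146 [623.1 128.1 138. ] [33. 32. 15.]
side 148 [618.1 123.1 137.5] [38. 30. 15.]
```

```bash
python3 -m crank '[[[0,0,-12],[0,0,0]],[[0,0,-10],[0,0,0]],[[0,0,-4],[0,0,0]],[[0,1,-4],[0,0,0]],[[0,0,0],[0,0,0]]]'|grep -E 'ee_pos|wrist'; for i in 1 2 3 4; do python3 -m crank '[[[0,0.7,-1.5],[0,0,0]],[[0,0.7,-1.5],[0,0,0]],[[0,0,0],[0,0,0]]]'|grep -E 'ee_pos|wrist'; done
```

```text
ee_pos: [623.2, 126.1, 136.5]
wrist_force: [0.7, 0.3, 0.3]
ee_pos: [623.5, 127.4, 133.9]
wrist_force: [-0.3, -0.2, 0.4]
ee_pos: [623.4, 128.9, 130.7]
wrist_force: [0.4, -0.5, 0.6]
ee_pos: [623.3, 130.2, 127.7]
wrist_force: [0.7, -0.8, 1.3]
ee_pos: [623.4, 131.4, 124.8]
wrist_force: [1.0, -2.5, 2.8]
```

```bash
for i in 1 2 3 4 5 6 7 8; do python3 -m crank '[[[0,0.4,-1],[0,0,0]],[[0,0.4,-1],[0,0,0]],[[0,0,0],[0,0,0]]]'|grep -E 'ee_pos|wrist'|tr '\n' ' ';echo; done
```

```text
ee_pos: [623.4, 132.1, 122.9] wrist_force: [1.2, -4.7, 4.5] 
ee_pos: [623.3, 133.3, 120.6] wrist_force: [1.1, -2.6, 1.9] 
ee_pos: [623.2, 134.3, 118.6] wrist_force: [-0.0, -2.4, 2.0] 
ee_pos: [623.1, 135.1, 116.6] wrist_force: [1.4, -1.9, 2.2] 
ee_pos: [623.1, 135.8, 114.5] wrist_force: [0.9, -0.6, 1.0] 
ee_pos: [623.1, 136.6, 112.5] wrist_force: [0.4, -1.0, 1.8] 
ee_pos: [623.1, 137.2, 110.7] wrist_force: [0.5, -1.5, 1.9] 
ee_pos: [623.3, 138.0, 108.7] wrist_force: [-0.6, -1.4, 2.2]
```

Click 1 passed near z = 122 (peak 4.5 N, then 1.9 N).

```bash
for i in 1 2 3 4 5 6 7 8 9 10 11; do python3 -m crank '[[[0,0.1,-1],[0,0,0]],[[0,0.1,-1],[0,0,0]],[[0,0,0],[0,0,0]]]'|grep -E 'ee_pos|wrist'|tr '\n' ' ';echo; done
```

```text
ee_pos: [623.3, 138.4, 106.8] wrist_force: [-0.7, -1.3, 1.9] 
ee_pos: [623.4, 138.7, 105.0] wrist_force: [-1.9, -0.3, 4.6] 
ee_pos: [623.5, 139.0, 103.2] wrist_force: [-1.2, 0.2, 6.0] 
ee_pos: [623.5, 139.4, 101.3] wrist_force: [-1.9, 0.0, 7.1] 
ee_pos: [623.5, 139.9, 99.1] wrist_force: [-1.3, -0.2, 4.7] 
ee_pos: [623.5, 140.2, 97.0] wrist_force: [-1.2, 3.2, 4.3] 
ee_pos: [623.5, 139.8, 94.8] wrist_force: [0.4, 2.6, 3.9] 
ee_pos: [623.4, 139.4, 92.6] wrist_force: [1.3, 1.6, 3.4] 
ee_pos: [623.3, 139.6, 90.6] wrist_force: [0.5, 1.1, 2.5] 
ee_pos: [623.4, 139.9, 88.7] wrist_force: [1.2, 0.9, 3.9] 
ee_pos: [623.4, 140.1, 86.7] wrist_force: [0.8, 0.0, 3.4]
```

Click 2 passed near z = 100 (7.1 N, then 4.7 N). Click 3 is expected near 79.

```bash
for i in 1 2 3 4 5 6 7 8; do python3 -m crank '[[[0,-0.1,-1],[0,0,0]],[[0,-0.1,-1],[0,0,0]],[[0,0,0],[0,0,0]]]'|grep -E 'ee_pos|wrist'|tr '\n' ' ';echo; done
```

```text
ee_pos: [623.4, 140.2, 84.9] wrist_force: [1.5, 1.3, 5.2] 
ee_pos: [623.4, 140.3, 83.2] wrist_force: [0.2, 2.0, 6.2] 
ee_pos: [623.5, 140.4, 81.6] wrist_force: [-0.3, 2.1, 8.7] 
ee_pos: [623.5, 140.5, 79.6] wrist_force: [0.3, 3.1, 8.0] 
ee_pos: [623.5, 140.6, 77.3] wrist_force: [0.6, 4.4, 6.2] 
ee_pos: [623.5, 140.7, 75.2] wrist_force: [0.6, 4.9, 5.5] 
ee_pos: [623.4, 140.0, 73.0] wrist_force: [1.3, 3.6, 5.0] 
ee_pos: [623.3, 139.6, 70.9] wrist_force: [0.6, 4.3, 4.9]
```

Click 3 passed near z = 79. Click 4 is expected near 60, so I'll take smaller steps.

```bash
for i in 1 2 3 4 5 6 7; do python3 -m crank '[[[0,-0.2,-1],[0,0,0]],[[0,-0.2,-0.7],[0,0,0]],[[0,0,0],[0,0,0]]]'|grep -E 'ee_pos|wrist'|tr '\n' ' ';echo; done
```

```text
ee_pos: [623.3, 139.3, 69.3] wrist_force: [-0.3, 3.8, 5.4] 
ee_pos: [623.4, 139.1, 67.7] wrist_force: [0.5, 5.8, 6.5] 
ee_pos: [623.4, 139.0, 66.2] wrist_force: [-0.3, 6.5, 7.2] 
ee_pos: [623.4, 138.9, 64.7] wrist_force: [-0.2, 7.2, 8.2] 
ee_pos: [623.4, 138.8, 63.3] wrist_force: [-1.5, 7.0, 9.8] 
ee_pos: [623.5, 138.6, 61.8] wrist_force: [-2.2, 8.7, 11.2] 
ee_pos: [623.4, 138.5, 59.8] wrist_force: [-1.6, 9.0, 7.5]
```

Click 4 passed near z = 60.5 (11.2 N, then 7.5 N). I'll settle about 6 mm below, easing off the sideways force.

```bash
for i in 1 2 3; do python3 -m crank '[[[0,0.2,-1],[0,0,0]],[[0,0.2,-0.7],[0,0,0]],[[0,0,0],[0,0,0]]]'|grep -E 'ee_pos|wrist'|tr '\n' ' ';echo; done
python3 - <<'E'
from cell import env
from h import *
for n in('scene','side'):
    c=env.camera(n);hsv=cv2.cvtColor(c['image'],cv2.COLOR_RGB2HSV)
    P=pts(c,cv2.inRange(hsv,(0,150,40),(6,255,255))>0,False);P=P[(abs(P[:,0]-622)<50)&(abs(P[:,1]-138)<50)]
    if len(P):print(n,len(P),np.percentile(P,[3,50,97],axis=0).round(1).tolist())
c=env.camera('wrist')
cv2.imwrite('pics/end.png',np.hstack([c['image'][:,:,::-1],cv2.resize(env.camera('side')['image'][150:270,210:330,::-1],(288,384))]))
E
```

```text
ee_pos: [623.3, 138.4, 57.8] wrist_force: [-0.3, 7.5, 7.7] 
ee_pos: [623.3, 138.2, 56.0] wrist_force: [-0.5, 6.6, 7.2] 
ee_pos: [623.3, 138.1, 54.2] wrist_force: [0.2, 4.8, 6.3] 
scene 82 [[606.7, 137.1, 45.9], [629.5, 149.5, 49.8], [640.8, 154.9, 65.5]]
side 52 [[599.8, 119.0, 49.1], [608.9, 131.7, 53.7], [634.3, 151.9, 57.8]]
```

View pics/end.png

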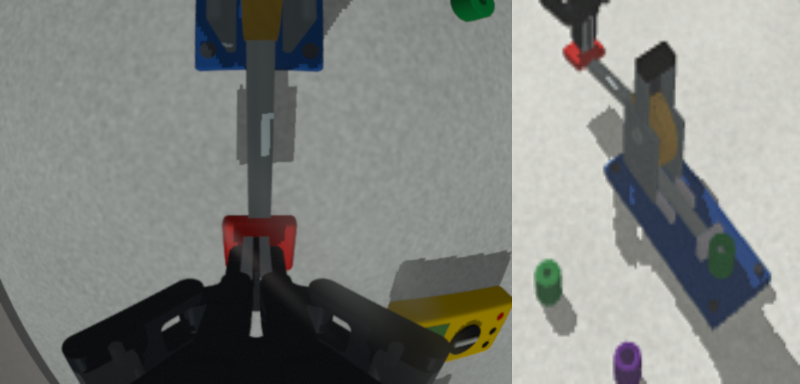

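The fingers press the pad at (259,240) and the jaw touches the seated bush (side crop, 715,250). The lever is at roughly 0.67 rad and takes about 6 N, so I'm handing in.

```bash
python3 -c "
from cell import env
s=env.get_state();print(s['t'],s['ee_pos'],s['wrist_force']);print(env.sign_off())"
```

```text
30.375 [623.30434753 138.04190914  54.18925761] [-0.3312432   5.8057897   6.84934015]
the job is handed in; nothing more can be done
None
```

I handed the job in at 30.4 s; no verdict came back. The 14 mm bush is seated on the post with the jaw against it, four clicks felt, the lever held at about 0.67 rad (estimated) with about 7 N, and the other bush left on the bench.

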